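# Pack the caster kit into its caddy

## Task

Pack the kit for one cart caster into the wooden caddy: lay the whole wheel flat in the round pocket, the whole mounting plate flat in the square pocket with its boss up, the brake lever flat in the long slot with its lug up, and stand the bush on its block with the dowel up its bore. The wheel with a piece out of its tyre and the plate with a missing corner do not belong to the kit: leave them lying where they are on the bench.

Things in the scene. Friction and masses are not known exactly. Their poses are not given: they have to be found in the camera images.
- wheel: The whole caster wheel: a black rubber disc with a grey core and steel hub, diameter 50 mm, 28 mm high, lying flat on the bench. Fully round. Origin: centre of its underside; z up along its axis. 60 to 130 g. Grip it round the upper part of the tyre, at least 12 mm above its underside, clear of the pocket's rim.
- broken_wheel: The broken caster wheel: the same black wheel, 50 mm by 28 mm, but with more than a third of its rubber tyre missing (a 140 degree gap reaching in to the grey core). Loose. Origin: centre of the underside of its hub.
- plate: The whole mounting plate: a flat square steel plate 60 x 60 x 5 mm with a hole in each of its four corners and a round steel boss (diameter 28 mm) standing on its middle up to 28 mm above the underside. Lies flat, boss up. Origin: centre of the underside; x and y along its sides. 140 to 280 g. Grip it by the boss, above the plate.
- broken_plate: The broken mounting plate: the same steel plate and boss, but one corner (24 x 24 mm, with its hole) is missing. Loose. Origin: centre of the underside, under the boss.
- lever: The brake lever: a steel bar 76 (x) x 20 (y) x 8 mm, with an upright lug on its middle, 28 mm long (x), 12 mm thick (y), reaching 30 mm above the underside, and a small black pad at the +x end. Lies flat, lug up. Origin: centre of the underside, under the lug. 90 to 180 g. Grip it across the 12 mm of the lug. It may lie either way round in the slot.
- bush: The steel bush: a plain tube standing on end, outside diameter 40 mm, bore 28 mm right through, 36 mm high. Origin: centre of its underside; z up along its axis. 80 to 170 g.
- round_block: Round-pocket block: fixed dark wooden block, 106 x 106 mm, in one quarter of the square caddy. Origin: centre of its underside, 8 mm above the bench; x, y along its sides. It has one round pocket, diameter 71 mm, in the middle. Block 18 mm high, pale-floored pocket 10 mm deep: floor at z = 8 mm in the block's frame. Caddy rim round the blocks: 30 mm above the bench.
- square_block: Square-pocket block: fixed dark wooden block, 106 x 106 mm, in one quarter of the square caddy. Origin: centre of its underside, 8 mm above the bench; x, y along its sides. It has one square pocket, 81 x 81 mm, in the middle, parallel to the block's sides. Block 18 mm high, pale-floored pocket 10 mm deep: floor at z = 8 mm in the block's frame. Caddy rim round the blocks: 30 mm above the bench.
- slot_block: Slot block: fixed dark wooden block, 106 x 106 mm, in one quarter of the square caddy. Origin: centre of its underside, 8 mm above the bench; x, y along its sides. It has one long pocket in the middle, 95 mm along the block's x and 39 mm along its y. Block 18 mm high, pale-floored pocket 10 mm deep: floor at z = 8 mm in the block's frame. Caddy rim round the blocks: 30 mm above the bench.
- dowel_block: Dowel block: fixed dark wooden block, 106 x 106 mm, in one quarter of the square caddy. Origin: centre of its underside, 8 mm above the bench; x, y along its sides. Only 8 mm high, no pocket; an upright dowel, diameter 12 mm, stands on its middle up to z = 38 mm in the block's frame. Caddy rim: 30 mm above the bench.
There are look-alikes about, which are no part of the job. What is shaped like the lever but yellow is not meant. Leave any red look-alike of the wheel alone.

How it is judged (in metres and radians):
At the end, for the whole second after the job is handed in: Wheel, plate, lever and bush each rest level (0.1 rad), released and still, undersides 5 to 11.5 mm above their block's underside, centred within 13 mm (wheel), 16 mm (plate), 15 mm (lever), 10.5 mm (bush over dowel); both broken parts level, within 30 mm of their start (horizontal distance between wheel and round_block below 0.013 m and z of wheel in the frame of round_block between 0.005 and 0.0115 m and angle between each of wheel, plate, lever, bush, broken_wheel, broken_plate's own z axis and vertical below 0.1 rad and linear speed of each of wheel, plate, lever, bush below 0.02 m/s and horizontal distance between plate and square_block below 0.016 m and z of plate in the frame of square_block between 0.005 and 0.0115 m and horizontal distance between lever and slot_block below 0.015 m and z of lever in the frame of slot_block between 0.005 and 0.0115 m and horizontal distance between bush and dowel_block below 0.0105 m and z of bush in the frame of dowel_block between 0.005 and 0.0115 m and distance of each of broken_wheel, broken_plate from where it was at the start of the episode below 0.03 m); the robot touches nothing.
It fails at once if a broken part is moved more than 30 mm (distance of any of broken_wheel, broken_plate from where it was at the start of the episode above 0.03 m).
It also fails if it takes over 102 s, if anything falls off the work surface, if the arm or the gripper's body presses on something with over 40 N, if the wrist force passes 120 N, or if a joint passes its speed limit or range.

## Robot

A 7-joint arm with a two-finger parallel gripper is mounted at the origin on the work surface. World frame = base frame: x ahead of the robot, y to its left, z up, the work surface at z = 0. Lengths are in m, angles in degrees, forces in N, time in s.
With the tool pointing down it reaches from about 0.4 to 0.85 m from the base axis. Payload 4.4 kg.
Tool frame: the origin (TCP) lies midway between the tips of the shut fingers; the grasp point (between the pads) lies 19 mm behind it; z points along the fingers, y is the line along which they close (so a half turn about z gives the same grasp; the last joint's range is limited). The gripper opens to 94 mm and grips with 3 to 60 N. Pads are 16 mm wide; open, the fingers measure 119 mm over their backs; the gripper's body (75 mm by 177 mm) begins 78 mm behind the grasp point.
Start: joints at [-67.082, 36.005, 2.206, 86.941, -1.547, 57.084, -1.146], TCP at [0.292, 0.581, 0.205] pointing down, gripper open.
Joint ranges: [-175.42, 175.42], [-21.48, 121.26], [-71.46, 75.88], [10.55, 141.38], [-63.04, 243.04], [13.31, 113.54], [-168.57, 168.57]. Speed limits (degrees/s): [147.25, 147.25, 180, 180, 180, 180, 180].

## Interface

Orientations are given as a 3x3 rotation matrix whose columns are the frame's x, y, z axes.
In Python, from station import get_obs, grab_frame, get_calibration, workorder, nets gives the robot as it stands.
- The arm moves only by the tool step_arm, never from a script. Its argument "plan" is a list of rows, each an object of numbers: "tx", "ty", "tz": the shift along the tool's x, y, z in mm; "rx", "ry", "rz": the turn, a rotation vector about the tool's x, y, z in degrees; "fingers": the opening, from 0 (shut) to 1 (fully open). In form: [{"tx": .., "ty": .., "tz": .., "rx": .., "ry": .., "rz": .., "fingers": ..}, ...]. A call has 1 to 5 rows; each row shifts and turns the commanded pose from where the row before left it, along the tool's axes as they then stand; what a row does not reach is not made up. A row lasts 1/8 s, in which the tool goes at most 62.5 mm and 10.7 degrees, less where a joint would pass 70% of its speed; a pose out of reach is approached as far as the arm can. A call is refused whole if a number of a shift passes 62.5 or a number of a turn 10.7, either way. A call with a gripper value outside its range is refused whole. The fingers move at their own pace and stop on an object; "force" is the grip in N (left out, the last holds). Time passes only in rows, so rows that do not move let the fingers close. It gives the time, the measured TCP pose, the force, the opening and the grip force at its end, in the units of the state.
- get_obs(): the state, without advancing time (a new reading comes with each control period).
- grab_frame(name): name is "side" or "top"; returns the picture (384x512x3 uint8, red, green, blue); there is no depth.
- get_calibration(name): a dict with "camera_matrix" (3x3 intrinsics, pixels), "extrinsics" (4x4, takes a point from camera to world coordinates). Camera axes: x right, y up, looking along -z (the intrinsics and any distortion apply to the point x, -y, -z); pixel columns grow to the right and rows downward; lengths in m; the calibration is good to about 2 mm. A picture is of the moment at which its call begins. get_calibration takes no time and is no camera call.
- workorder.hand_in(): hands the job in; it is judged then, once.
Trained networks look in the newest picture that a camera, given by its name, has taken for a name from the list of things; names that differ only in an ending like _2 or _b are one class to them, and where a whole thing is asked for, a point or a joint stands for the part that bears it (a point fixed in the world has none). Each returns a list of dicts, best first, with "conf" (0 to 1); they miss things now and then, are a little off and sometimes report something else, mostly with a low value. They report only what shows in the picture. A call takes as long as a camera call. They do not tell look-alikes from the thing itself.
- nets.search_frame(query, camera): "bbox" ([left, top, width, height] in pixels, round what is visible of it).
- nets.masks_of(query, camera): "region" (384x512 bool, what is visible of it) and "bbox" ([left, top, width, height] in pixels, round what is visible of it).
- nets.landmark_of(query, camera): "pixel" ([column, row] in pixels: a listed point, or the origin of a listed thing).
The state is a dict: "time_s": time; "joint_positions": joint angles; "qd": joint speeds; "joint_efforts": joint torques, N m; "tcp_pos": TCP position; "ee_rot": TCP orientation; "force": force on the tool from outside, world axes, zero at the start; "torque": the same for the moment, N m; "width": opening from 0.0 (shut) to 1.0 (fully open); "grasp_force": force on a finger pad.
Only numpy, scipy, OpenCV 4.12 (cv2) and the standard library are available. Lean on these libraries where they do the work, as an engineer would, in place of code of your own. Each camera call takes 0.05 s, during which the arm holds its last target. There are 200 camera calls.

## Working session

There is one attempt and no reset: what is moved stays moved. The work goes in short steps, Python scripts to look and compute and a tool call to move; the robot and the scene stay as the last step left them, time stands still between calls to the robot, and variables do not carry over. Pictures are saved under pics/ and viewed, at most 14 in all, crops included, and the job is handed in when it is done.

Besides the shell and the picture viewer there is one more tool, called after "Emit:" by a JSON object that holds its "api" and its "payload", one argument or row to a line. step_arm: Moves the arm, as the interface text tells. Its arguments: {"type":"object","properties":{"plan":{"type":"array","items":{"type":"object","properties":{"tx":{"type":"number"},"ty":{"type":"number"},"tz":{"type":"number"},"rx":{"type":"number"},"ry":{"type":"number"},"rz":{"type":"number"},"fingers":{"type":"number"}}}},"force":{"type":"number"}},"required":["plan"]}

```bash
mkdir -p pics
python3 - <<'E'
from station import get_obs, grab_frame, get_calibration, nets
import cv2, numpy as np
o=get_obs(); print(o['time_s'],o['tcp_pos'],o['ee_rot'],o['width'])
for n in ['top','side']:
    im=grab_frame(n); cv2.imwrite(f'pics/{n}0.png',im[:,:,::-1])
    c=get_calibration(n); print(n,np.round(c['camera_matrix'],1).tolist(),np.round(c['extrinsics'],3).tolist(),[k for k in c])
    for q in ['wheel','broken_wheel','plate','broken_plate','lever','bush','round_block','square_block','slot_block','dowel_block']:
        print(q,[(np.round(d['pixel']).tolist(),round(d['conf'],2)) for d in nets.landmark_of(q,n)][:4])
E
```

```text
0.0 [0.29161945 0.58018282 0.20458639] [[-8.93475587e-01  4.49111062e-01 -7.92988604e-04]
 [ 4.49111761e-01  8.93474069e-01 -1.64733136e-03]
 [-3.13199841e-05 -1.82799087e-03 -9.99998329e-01]] 0.9989363476134768
top [[433.4, 0.0, 254.9], [0.0, 433.4, 189.9], [0.0, 0.0, 1.0]] [[-0.008, 0.985, -0.174, 0.326], [-1.0, -0.009, -0.007, -0.001], [-0.008, 0.174, 0.985, 1.172], [0.0, 0.0, 0.0, 1.0]] ['camera_matrix', 'extrinsics']
wheel [([379.0, 135.0], 0.89), ([318.0, 161.0], 0.8)]
broken_wheel [([268.0, 215.0], 0.7)]
plate [([372.0, 173.0], 0.89)]
broken_plate [([375.0, 224.0], 0.55), ([179.0, 222.0], 0.22)]
lever [([347.0, 252.0], 0.8), ([326.0, 211.0], 0.5)]
bush [([273.0, 168.0], 0.45)]
round_block [([177.0, 221.0], 0.8)]
square_block [([194.0, 184.0], 0.66)]
slot_block [([142.0, 202.0], 0.95)]
dowel_block [([157.0, 167.0], 0.79)]
side [[355.3, 0.0, 253.0], [0.0, 355.3, 193.5], [0.0, 0.0, 1.0]] [[0.722, 0.531, -0.444, 0.117], [-0.692, 0.542, -0.477, -0.418], [-0.013, 0.652, 0.758, 0.695], [0.0, 0.0, 0.0, 1.0]] ['camera_matrix', 'extrinsics']
wheel [([414.0, 241.0], 0.87), ([332.0, 214.0], 0.61)]
broken_wheel [([247.0, 222.0], 0.87)]
plate [([182.0, 164.0], 0.32)]
broken_plate [([340.0, 303.0], 0.93), ([333.0, 214.0], 0.21)]
lever [([299.0, 257.0], 0.86), ([280.0, 298.0], 0.61)]
bush [([286.0, 188.0], 0.6)]
round_block [([181.0, 163.0], 0.74)]
square_block [([221.0, 158.0], 0.56)]
slot_block [([172.0, 142.0], 0.92)]
dowel_block [([210.0, 131.0], 0.6)]
```

View pics/top0.png

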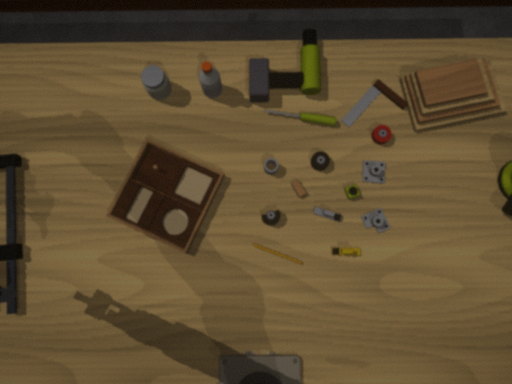

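View pics/side0.png

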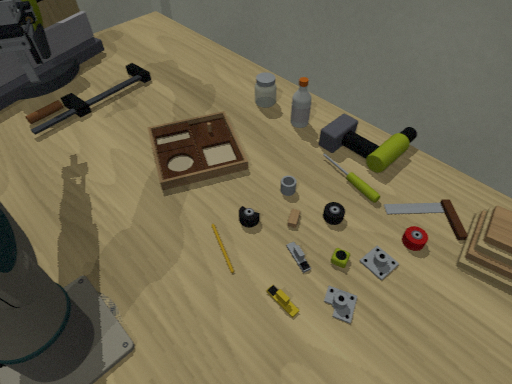

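The top view shows the caddy around (168,195), the bush at (271,165), wheels at (319,160) and (271,216), the plates at (374,172) and (375,221), and the lever at (327,213). The yellow lever at (347,252) and the red wheel at (382,133) are decoys. I'll zoom in to tell broken from whole, and triangulate.

```bash
cat > h.py <<'E'
from station import get_obs, grab_frame, get_calibration, nets
import cv2, numpy as np
def cam(n):
    c=get_calibration(n);K=np.array(c['camera_matrix']);T=np.array(c['extrinsics']);return K,T
def ray(n,p):
    K,T=cam(n);d=np.linalg.inv(K)@[p[0],p[1],1];d=T[:3,:3]@[d[0],-d[1],-d[2]];return T[:3,3],d/np.linalg.norm(d)
def onz(n,p,z):
    o,d=ray(n,p);return o+d*(z-o[2])/d[2]
def tri(p,q):
    a,u=ray('top',p);b,v=ray('side',q)
    s=np.linalg.lstsq(np.c_[u,-v],b-a,rcond=None)[0];x,y=a+s[0]*u,b+s[1]*v
    return (x+y)/2,np.linalg.norm(x-y)
def proj(n,X):
    K,T=cam(n);c=T[:3,:3].T@(np.array(X)-T[:3,3]);u=K@[c[0],-c[1],-c[2]];return u[:2]/u[2]
E
python3 - <<'E'
from h import *
t=cv2.imread('pics/top0.png');s=cv2.imread('pics/side0.png')
def z(im,x,y,w,h,f):
    return cv2.convertScaleAbs(cv2.resize(im[y:y+h,x:x+w],None,fx=f,fy=f,interpolation=cv2.INTER_CUBIC),alpha=1.6)
cv2.imwrite('pics/tz.png',z(t,250,120,160,120,5))
cv2.imwrite('pics/sz.png',z(s,230,170,200,150,4))
cv2.imwrite('pics/cz.png',np.hstack([z(t,100,135,133,120,3),z(s,140,105,115,120,3)]))
for k,(p,q) in {'wheel':((318,161),(332,214)),'bw':((268,215),(247,222)),'bplate':((375,224),(340,303)),'lever':((326,211),(299,257)),'bush':((273,168),(286,188)),'round':((177,221),(181,163)),'square':((194,184),(221,158)),'slot':((142,202),(172,142)),'dowel':((157,167),(210,131))}.items():
    x,e=tri(p,q);print(k,np.round(x*1000,1),round(e*1000,1))
E
```

```text
wheel [ 610.8 -167.3    7.7] 1.0
bw [463.2 -26.7 -20.4] 6.5
bplate [ 438.1 -316.1   12.1] 7.1
lever [ 472.9 -186.1   -7.6] 3.2
bush [587.  -40.8  20.5] 6.6
round [445.5 214.8  26.9] 2.3
square [549.9 175.    2.6] 2.1
slot [493.5 317.4  10.1] 16.4
dowel [595.3 276.   14.6] 3.8
```

View pics/tz.png

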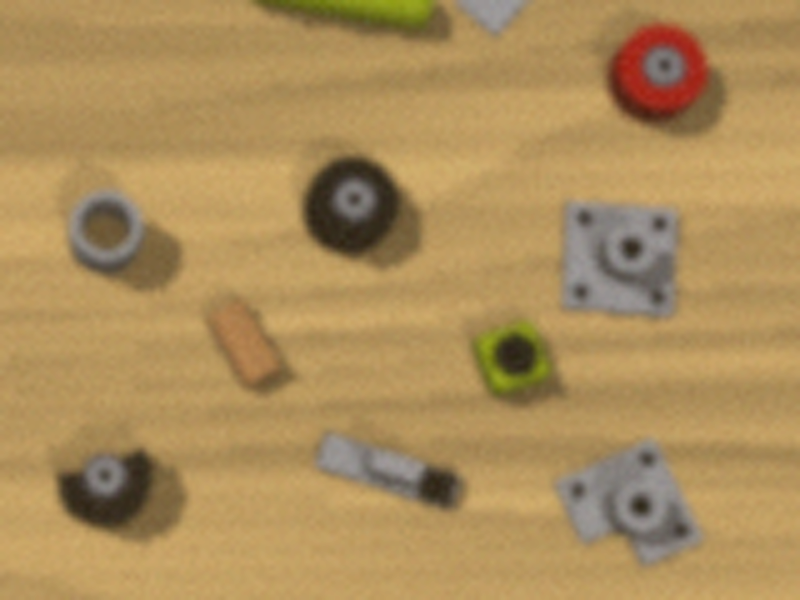

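View pics/sz.png

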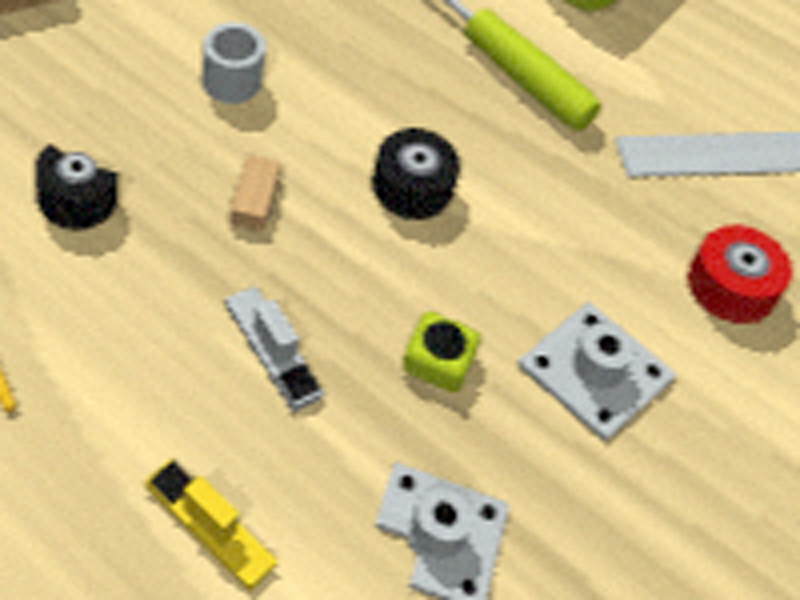

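View pics/cz.png

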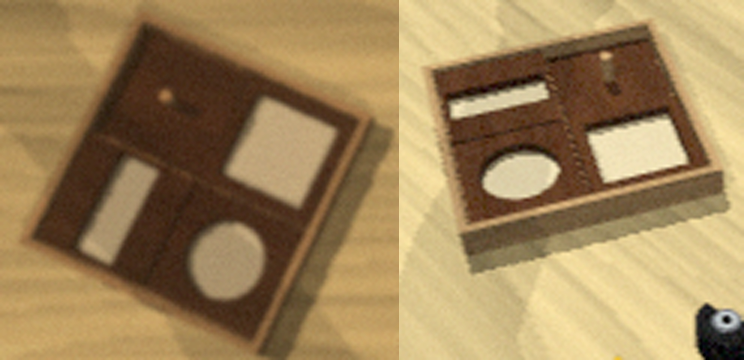

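The zooms identify each part:
- **Whole wheel:** top pixel (320,160).
- **Broken wheel:** (271,216).
- **Whole plate:** boss at (376,169).
- **Broken plate:** boss at (378,221).
- **Lever:** grey, at (327,213), with its pad toward the right.

In the caddy, the dowel is at (155,167), the square pocket at (194,185), the round pocket at (176,222) and the slot at (139,205). Next I'll compute positions.

Run:
```python
from h import *
T=lambda x,y:((x+.5)/5-.5+250,(y+.5)/5-.5+120)
S=lambda x,y:((x+.5)/4-.5+230,(y+.5)/4-.5+170)
CT=lambda x,y:((x+.5)/3-.5+100,(y+.5)/3-.5+135)
CS=lambda x,y:((x-399+.5)/3-.5+140,(y+.5)/3-.5+105)
P={'bush top':(T(107,226),S(235,46)),'wheel hub':(T(353,199),S(419,157)),'plate boss':(T(630,247),S(608,345)),'bplate boss':(T(641,505),S(445,513)),'bwheel hub':(T(105,475),S(76,166)),
'lever lug':(T(399,464),S(278,322)),'lever end-':(T(325,448),S(240,297)),
'dowel top':(CT(166,95),CS(607,57)),'c top':(CT(143,20),CS(650,22)),'c right':(CT(370,120),CS(722,168)),'c bot':(CT(260,352),CS(467,232)),'c left':(CT(22,238),CS(428,67)),
'slot':(CT(119,210),CS(499,98)),'round':(CT(227,261),CS(521,175)),'square':(CT(282,152),CS(637,147))}
for k,(p,q) in P.items():
    x,e=tri(p,q);print(k,np.round(x*1000,1),'err',round(e*1000,1))
print('rim z30 top:');R=[onz('top',CT(*c),.03)*1000 for c in[(143,20),(370,120),(260,352),(22,238)]]
print(np.round(R),np.mean(R,0));
print('rim z30 side:');Q=[onz('side',CS(*c),.03)*1000 for c in[(650,22),(722,168),(467,232),(428,67)]]
print(np.round(Q),np.mean(Q,0))
print('lever bar z8', [np.round(onz('top',T(*c),.008)*1000) for c in [(325,433),(318,465),(455,507),(462,478)]])
print('lever bar side z8', [np.round(onz('side',S(*c),.008)*1000) for c in [(226,301),(256,288),(297,408),(323,388)]])
print('plate z5', [np.round(onz('top',T(*c),.005)*1000) for c in [(567,204),(680,207),(677,317),(563,308)]])
print('slot fl', [np.round(onz('top',CT(*c),.026)*1000) for c in [(131,155),(159,166),(110,264),(79,252)]])
```

```text
bush top [594.6 -36.8  36.3] err 0.7
wheel hub [ 609.7 -170.2   31.3] err 0.3
plate boss [ 582.  -318.7   28.5] err 1.1
bplate boss [ 442.3 -316.1   30.7] err 0.9
bwheel hub [460.3 -33.8  31.8] err 1.4
lever lug [ 464.2 -188.6   34.1] err 2.1
lever end- [ 476.3 -153.2    6.3] err 3.2
dowel top [591.4 273.4  45.1] err 0.5
c top [665.2 298.5  34.3] err 2.1
c right [570.6  91.2  35.1] err 3.1
c bot [365.4 186.3  34.2] err 1.7
c left [466.1 400.2  31.3] err 0.5
slot [490.7 316.1  27.9] err 0.8
round [444.9 219.4  23.9] err 0.5
square [542.1 172.1  26. ] err 1.2
rim z30 top:
[[666. 300.  30.]
 [570.  93.  30.]
 [365. 187.  30.]
 [466. 401.  30.]] [516.81175164 245.14569274  30.        ]
rim z30 side:
[[670. 303.  30.]
 [576.  94.  30.]
 [368. 190.  30.]
 [467. 402.  30.]] [519.90589696 247.20413346  30.        ]
lever bar z8 [array([ 486., -154.,    8.]), array([ 468., -150.,    8.]), array([ 445., -223.,    8.]), array([ 460., -227.,    8.])]
lever bar side z8 [array([ 466., -149.,    8.]), array([ 485., -155.,    8.]), array([ 444., -221.,    8.]), array([ 463., -223.,    8.])]
plate z5 [array([ 612., -292.,    5.]), array([ 610., -354.,    5.]), array([ 548., -349.,    5.]), array([ 554., -287.,    5.])]
slot fl [array([541., 308.,  26.]), array([531., 282.,  26.]), array([443., 323.,  26.]), array([454., 351.,  26.])]
```

```bash
cat > p.py <<'E'
from h import *
import math
def plan(wps, tool0=None):
    """wps: (x,y,z mm, heading of tool y deg, rows); prints the per-row tool shift"""
    o=get_obs();p=np.array(o['tcp_pos'])*1000;R=np.array(o['ee_rot']);h=math.degrees(math.atan2(R[1,1],R[0,1]))
    print('t',round(o['time_s'],2),'tcp',np.round(p,1),'head',round(h,1),'tilt z',np.round(R[:2,2],4),'w',round(o['width'],3))
    for x,y,z,hd,n in wps:
        d=(np.array([x,y,z])-p)/n;dh=(hd-h)/n
        for i in range(n):
            a=math.radians(h);r=(-math.sin(a)*d[0]+math.cos(a)*d[1],math.cos(a)*d[0]+math.sin(a)*d[1],-d[2],-dh)
            if i==0 or abs(dh)>.05: print('  tx %.1f ty %.1f tz %.1f rz %.2f'%r,'' if abs(dh)>.05 else f'x{n}')
            h+=dh
        p=np.array([x,y,z],float)
E
python3 -c "
from p import *
plan([(594.5,-37,110,63.3,14),(594.5,-37,12,63.3,3),(594.5,-37,110,63.3,2),(590.5,272.5,110,63.3,6),(590.5,272.5,29,63.3,3)])"
```

```text
t 1.1 tcp [291.9 580.8 205.5] head 63.3 tilt z [-0.0001  0.0001] w 1.001
  tx -39.1 ty -29.7 tz 6.8 rz 0.00 x14
  tx 0.0 ty 0.0 tz 32.7 rz -0.00 x3
  tx 0.0 ty 0.0 tz -49.0 rz -0.00 x2
  tx 23.8 ty 45.8 tz -0.0 rz -0.00 x6
  tx 0.0 ty 0.0 tz 27.0 rz -0.00 x3
```

Emit:
{"api": "step_arm", "payload": {
  "plan": [
    {"tx": -39, "ty": -29.7, "tz": 0, "fingers": 0.66},
    {"tx": -39, "ty": -29.7, "tz": 0, "fingers": 0.66},
    {"tx": -39, "ty": -29.7, "tz": 0, "fingers": 0.66},
    {"tx": -39, "ty": -29.7, "tz": 0, "fingers": 0.66},
    {"tx": -39, "ty": -29.7, "tz": 0, "fingers": 0.66}
  ],
  "force": 25
}}

```text
schema error: expected keys tx, ty, tz, rx, ry, rz, fingers
```

Emit:
{"api": "step_arm", "payload": {
  "plan": [
    {"tx": -39, "ty": -29.7, "tz": 10, "fingers": 0.66},
    {"tx": -39, "ty": -29.7, "tz": 10, "fingers": 0.66},
    {"tx": -39, "ty": -29.7, "tz": 10, "fingers": 0.66},
    {"tx": -39, "ty": -29.7, "tz": 10, "fingers": 0.66},
    {"tx": -39, "ty": -29.7, "tz": 10, "fingers": 0.66}
  ]
}}

```text
schema error: expected keys tx, ty, tz, rx, ry, rz, fingers
```

Emit:
{"api": "step_arm", "payload": {
  "plan": [
    {"tx": -39, "ty": -29.7, "tz": 10, "fingers": 0.66},
    {"tx": -39, "ty": -29.7, "tz": 10, "fingers": 0.66},
    {"tx": -39, "ty": -29.7, "tz": 10, "fingers": 0.66},
    {"tx": -39, "ty": -29.7, "tz": 10, "fingers": 0.66},
    {"tx": 0, "ty": 0, "tz": 0, "fingers": 0.66}
  ]
}}

```text
schema error: expected keys tx, ty, tz, rx, ry, rz, fingers
```

```bash
python3 -c "
from p import *
plan([(594.5,-37,12,63.3,3)])"
```

```text
t 1.1 tcp [291.9 580.8 205.5] head 63.3 tilt z [-0.0001  0.0001] w 1.001
  tx -182.6 ty -138.7 tz 64.5 rz 0.00 x3
```

All the keys are required in every row.

Emit:
{"api": "step_arm", "payload": {
  "plan": [
    {"tx": -39, "ty": -29.7, "tz": 0, "rx": 0, "ry": 0, "rz": 0, "fingers": 0.66},
    {"tx": -39, "ty": -29.7, "tz": 0, "rx": 0, "ry": 0, "rz": 0, "fingers": 0.66},
    {"tx": -39, "ty": -29.7, "tz": 0, "rx": 0, "ry": 0, "rz": 0, "fingers": 0.66},
    {"tx": -39, "ty": -29.7, "tz": 0, "rx": 0, "ry": 0, "rz": 0, "fingers": 0.66},
    {"tx": -39, "ty": -29.7, "tz": 0, "rx": 0, "ry": 0, "rz": 0, "fingers": 0.66}
  ],
  "force": 25
}}

```text
time_s: 1.72
tcp_pos: [0.4002, 0.3591, 0.2057]
ee_rot: [[-0.893, 0.449, 0.001], [0.449, 0.893, 0.0], [-0.0, 0.001, -1.0]]
force: [-0.7, 0.5, 1.0]
width: 0.663
grasp_force: 0.0
```

Emit:
{"api": "step_arm", "payload": {
  "plan": [
    {"tx": -39, "ty": -29.7, "tz": 10, "rx": 0, "ry": 0, "rz": 0, "fingers": 0.66},
    {"tx": -39, "ty": -29.7, "tz": 10, "rx": 0, "ry": 0, "rz": 0, "fingers": 0.66},
    {"tx": -39, "ty": -29.7, "tz": 10, "rx": 0, "ry": 0, "rz": 0, "fingers": 0.66},
    {"tx": -39, "ty": -29.7, "tz": 10, "rx": 0, "ry": 0, "rz": 0, "fingers": 0.66},
    {"tx": -39, "ty": -29.7, "tz": 10, "rx": 0, "ry": 0, "rz": 0, "fingers": 0.66}
  ]
}}

```text
time_s: 2.35
tcp_pos: [0.5078, 0.139, 0.1554]
ee_rot: [[-0.894, 0.449, 0.001], [0.449, 0.894, 0.0], [-0.0, 0.001, -1.0]]
force: [0.5, -0.1, -0.5]
width: 0.661
grasp_force: 0.0
```

Emit:
{"api": "step_arm", "payload": {
  "plan": [
    {"tx": -39, "ty": -29.7, "tz": 10, "rx": 0, "ry": 0, "rz": 0, "fingers": 0.66},
    {"tx": -39, "ty": -29.7, "tz": 10, "rx": 0, "ry": 0, "rz": 0, "fingers": 0.66},
    {"tx": -39, "ty": -29.7, "tz": 10, "rx": 0, "ry": 0, "rz": 0, "fingers": 0.66},
    {"tx": -39, "ty": -29.7, "tz": 10, "rx": 0, "ry": 0, "rz": 0, "fingers": 0.66},
    {"tx": 0, "ty": 0, "tz": 0, "rx": 0, "ry": 0, "rz": 0, "fingers": 0.66}
  ]
}}

```text
time_s: 2.98
tcp_pos: [0.5938, -0.0416, 0.1147]
ee_rot: [[-0.89, 0.456, 0.0], [0.456, 0.89, -0.003], [-0.001, -0.003, -1.0]]
force: [0.7, 0.1, 0.1]
width: 0.659
grasp_force: 0.0
```

```bash
python3 -c "
from p import *
plan([(594.5,-37,12,63.3,3)])"
```

```text
t 2.98 tcp [593.8 -41.6 114.7] head 62.9 tilt z [ 0.0001 -0.003 ] w 0.659
  tx 0.5 ty 1.5 tz 34.2 rz -0.14 
  tx 0.5 ty 1.5 tz 34.2 rz -0.14 
  tx 0.5 ty 1.5 tz 34.2 rz -0.14
```

Emit:
{"api": "step_arm", "payload": {
  "plan": [
    {"tx": 0, "ty": 0, "tz": 40, "rx": 0, "ry": 0, "rz": 0, "fingers": 0.66},
    {"tx": 0, "ty": 0, "tz": 40, "rx": 0, "ry": 0, "rz": 0, "fingers": 0.66},
    {"tx": 0, "ty": 0, "tz": 20, "rx": 0, "ry": 0, "rz": 0, "fingers": 0.66},
    {"tx": 0, "ty": 0, "tz": 0, "rx": 0, "ry": 0, "rz": 0, "fingers": 0.66}
  ]
}}

```text
time_s: 3.48
tcp_pos: [0.5915, -0.0347, 0.0142]
ee_rot: [[-0.894, 0.448, -0.003], [0.448, 0.894, 0.001], [0.003, -0.001, -1.0]]
force: [0.5, -0.0, 0.2]
width: 0.661
grasp_force: 0.0
```

Emit:
{"api": "step_arm", "payload": {
  "plan": [
    {"tx": 0, "ty": 0, "tz": 0, "rx": 0, "ry": 0, "rz": 0, "fingers": 0.3},
    {"tx": 0, "ty": 0, "tz": 0, "rx": 0, "ry": 0, "rz": 0, "fingers": 0.3},
    {"tx": 0, "ty": 0, "tz": 0, "rx": 0, "ry": 0, "rz": 0, "fingers": 0.3},
    {"tx": 0, "ty": 0, "tz": 0, "rx": 0, "ry": 0, "rz": 0, "fingers": 0.3}
  ]
}}

```text
time_s: 3.98
tcp_pos: [0.5939, -0.0357, 0.0166]
ee_rot: [[-0.893, 0.449, 0.002], [0.449, 0.893, 0.0], [-0.002, 0.001, -1.0]]
force: [-0.7, 1.6, 6.8]
width: 0.424
grasp_force: 25.0
```

```bash
python3 -c "
from p import *
plan([(594.5,-37,110,63.3,2),(590.5,272.5,110,63.3,6),(590.5,272.5,29,63.3,3)])"
```

```text
t 3.98 tcp [593.9 -35.7  16.6] head 63.3 tilt z [0.002  0.0003] w 0.424
  tx -0.6 ty -0.4 tz -46.7 rz 0.00 x2
  tx 23.8 ty 45.8 tz -0.0 rz -0.00 x6
  tx 0.0 ty 0.0 tz 27.0 rz -0.00 x3
```

Emit:
{"api": "step_arm", "payload": {
  "plan": [
    {"tx": 0, "ty": 0, "tz": -35, "rx": 0, "ry": 0, "rz": 0, "fingers": 0.3},
    {"tx": 0, "ty": 0, "tz": -60, "rx": 0, "ry": 0, "rz": 0, "fingers": 0.3},
    {"tx": 23.5, "ty": 45.7, "tz": 0, "rx": 0, "ry": 0, "rz": 0, "fingers": 0.3},
    {"tx": 23.5, "ty": 45.7, "tz": 0, "rx": 0, "ry": 0, "rz": 0, "fingers": 0.3},
    {"tx": 23.5, "ty": 45.7, "tz": 0, "rx": 0, "ry": 0, "rz": 0, "fingers": 0.3}
  ]
}}

```text
time_s: 4.6
tcp_pos: [0.5913, 0.1194, 0.1107]
ee_rot: [[-0.893, 0.45, 0.0], [0.45, 0.893, -0.0], [-0.0, 0.0, -1.0]]
force: [0.6, 0.0, -0.9]
width: 0.416
grasp_force: 25.0
```

Emit:
{"api": "step_arm", "payload": {
  "plan": [
    {"tx": 23.5, "ty": 45.7, "tz": 0, "rx": 0, "ry": 0, "rz": 0, "fingers": 0.3},
    {"tx": 23.5, "ty": 45.7, "tz": 0, "rx": 0, "ry": 0, "rz": 0, "fingers": 0.3},
    {"tx": 23.5, "ty": 45.7, "tz": 0, "rx": 0, "ry": 0, "rz": 0, "fingers": 0.3},
    {"tx": 0, "ty": 0, "tz": 0, "rx": 0, "ry": 0, "rz": 0, "fingers": 0.3},
    {"tx": 0, "ty": 0, "tz": 0, "rx": 0, "ry": 0, "rz": 0, "fingers": 0.3}
  ]
}}

```text
time_s: 5.22
tcp_pos: [0.5899, 0.2714, 0.1101]
ee_rot: [[-0.894, 0.449, -0.001], [0.449, 0.894, -0.002], [-0.0, -0.002, -1.0]]
force: [-0.4, -0.2, -0.6]
width: 0.419
grasp_force: 25.0
```

```bash
python3 -c "
from p import *
o=get_obs();print(o['grasp_force'],o['force'])
plan([(590.5,272.5,33,63.3,3)])
t=grab_frame('top');s=grab_frame('side')
f=lambda im,x,y:cv2.convertScaleAbs(cv2.resize(im[y:y+100,x:x+100,::-1],None,fx=4,fy=4,interpolation=cv2.INTER_CUBIC),alpha=1.6)
cv2.imwrite('pics/b1.png',np.hstack([f(t,105,120),f(s,150,80)]))
print(proj('top',[.5905,.2725,.046]),proj('side',[.5905,.2725,.046]))
"
```

```text
24.998854058794677 [-0.44311082 -0.16845173 -0.58851597]
t 5.22 tcp [589.9 271.4 110.1] head 63.3 tilt z [-0.0007 -0.0015] w 0.419
  tx -0.0 ty 0.4 tz 25.7 rz 0.01 x3
[155.17281559 166.67966697] [208.99217707 123.66411219]
```

View pics/b1.png

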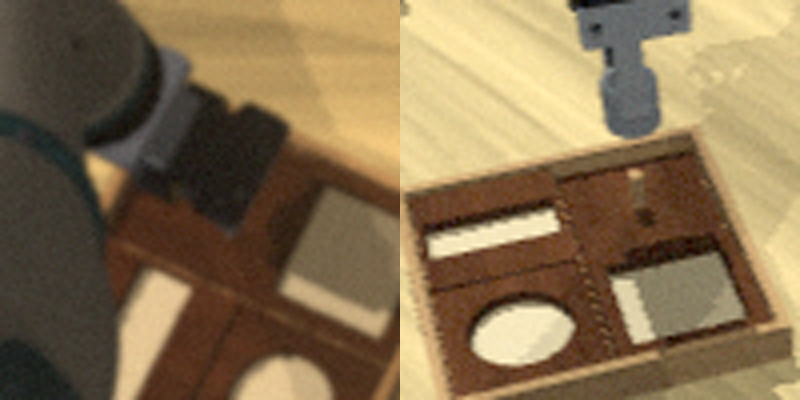

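The bush is held upright at (632,105) in the right half, directly above the dowel at (637,190). I'll lower it.

Emit:
{"api": "step_arm", "payload": {
  "plan": [
    {"tx": 0, "ty": 0, "tz": 30, "rx": 0, "ry": 0, "rz": 0, "fingers": 0.3},
    {"tx": 0, "ty": 0, "tz": 25, "rx": 0, "ry": 0, "rz": 0, "fingers": 0.3},
    {"tx": 0, "ty": 0, "tz": 18, "rx": 0, "ry": 0, "rz": 0, "fingers": 0.3},
    {"tx": 0, "ty": 0, "tz": 3, "rx": 0, "ry": 0, "rz": 0, "fingers": 0.3},
    {"tx": 0, "ty": 0, "tz": 0, "rx": 0, "ry": 0, "rz": 0, "fingers": 0.3}
  ]
}}

```text
time_s: 5.95
tcp_pos: [0.5907, 0.2721, 0.0349]
ee_rot: [[-0.893, 0.45, 0.001], [0.45, 0.893, 0.0], [-0.001, 0.0, -1.0]]
force: [-0.1, -0.8, -0.2]
width: 0.422
grasp_force: 25.0
```

Emit:
{"api": "step_arm", "payload": {
  "plan": [
    {"tx": 0, "ty": 0, "tz": 0, "rx": 0, "ry": 0, "rz": 0, "fingers": 0.6},
    {"tx": 0, "ty": 0, "tz": 0, "rx": 0, "ry": 0, "rz": 0, "fingers": 0.6},
    {"tx": 0, "ty": 0, "tz": 0, "rx": 0, "ry": 0, "rz": 0, "fingers": 0.6},
    {"tx": 0, "ty": 0, "tz": -50, "rx": 0, "ry": 0, "rz": 0, "fingers": 0.6},
    {"tx": 0, "ty": 0, "tz": -50, "rx": 0, "ry": 0, "rz": 0, "fingers": 0.75}
  ]
}}

```text
time_s: 6.58
tcp_pos: [0.5898, 0.2722, 0.1353]
ee_rot: [[-0.894, 0.449, -0.001], [0.449, 0.894, -0.001], [0.001, -0.001, -1.0]]
force: [0.3, 0.8, 0.2]
width: 0.673
grasp_force: 0.0
```

```bash
python3 -c "
from p import *
plan([(610,-170.5,110,63.3,9),(610,-170.5,13,63.3,3),(610,-170.5,110,63.3,2),(446,220,110,63.3,9)])
"
```

```text
t 6.58 tcp [589.8 272.2 135.3] head 63.3 tilt z [-0.0011 -0.0005] w 0.673
  tx -24.1 ty -42.9 tz 2.8 rz 0.00 x9
  tx 0.0 ty 0.0 tz 32.3 rz -0.00 x3
  tx 0.0 ty 0.0 tz -48.5 rz -0.00 x2
  tx 35.8 ty 30.6 tz -0.0 rz -0.00 x9
```

Emit:
{"api": "step_arm", "payload": {
  "plan": [
    {"tx": -24.1, "ty": -42.9, "tz": 0, "rx": 0, "ry": 0, "rz": 0, "fingers": 0.78},
    {"tx": -24.1, "ty": -42.9, "tz": 0, "rx": 0, "ry": 0, "rz": 0, "fingers": 0.78},
    {"tx": -24.1, "ty": -42.9, "tz": 0, "rx": 0, "ry": 0, "rz": 0, "fingers": 0.78},
    {"tx": -24.1, "ty": -42.9, "tz": 0, "rx": 0, "ry": 0, "rz": 0, "fingers": 0.78},
    {"tx": -24.1, "ty": -42.9, "tz": 0, "rx": 0, "ry": 0, "rz": 0, "fingers": 0.78}
  ]
}}

```text
time_s: 7.2
tcp_pos: [0.6016, 0.0251, 0.1349]
ee_rot: [[-0.894, 0.449, 0.001], [0.449, 0.894, 0.0], [-0.001, 0.0, -1.0]]
force: [0.7, 0.2, 0.3]
width: 0.787
grasp_force: 0.0
```

Emit:
{"api": "step_arm", "payload": {
  "plan": [
    {"tx": -24.1, "ty": -42.9, "tz": 0, "rx": 0, "ry": 0, "rz": 0, "fingers": 0.78},
    {"tx": -24.1, "ty": -42.9, "tz": 0, "rx": 0, "ry": 0, "rz": 0, "fingers": 0.78},
    {"tx": -24.1, "ty": -42.9, "tz": 0, "rx": 0, "ry": 0, "rz": 0, "fingers": 0.78},
    {"tx": -24.1, "ty": -42.9, "tz": 0, "rx": 0, "ry": 0, "rz": 0, "fingers": 0.78},
    {"tx": 0, "ty": 0, "tz": 40, "rx": 0, "ry": 0, "rz": 0, "fingers": 0.78}
  ]
}}

```text
time_s: 7.82
tcp_pos: [0.6128, -0.1777, 0.0972]
ee_rot: [[-0.89, 0.456, 0.008], [0.456, 0.89, -0.006], [-0.009, -0.002, -1.0]]
force: [-0.1, 0.3, -1.5]
width: 0.778
grasp_force: 0.0
```

Emit:
{"api": "step_arm", "payload": {
  "plan": [
    {"tx": 0, "ty": 0, "tz": 0, "rx": 0, "ry": 0, "rz": 0, "fingers": 0.78}
  ]
}}

```text
time_s: 7.95
tcp_pos: [0.608, -0.1697, 0.0921]
ee_rot: [[-0.893, 0.45, -0.006], [0.45, 0.893, 0.002], [0.006, -0.001, -1.0]]
force: [0.4, 0.6, 0.5]
width: 0.779
grasp_force: 0.0
```

```bash
python3 -c "
from p import *
plan([(610,-170.5,14,63.3,3)])
"
```

```text
t 7.95 tcp [ 608.  -169.7   92.1] head 63.3 tilt z [-0.0057  0.0018] w 0.779
  tx -0.7 ty 0.1 tz 26.0 rz -0.01 x3
```

Emit:
{"api": "step_arm", "payload": {
  "plan": [
    {"tx": 0, "ty": 0, "tz": 40, "rx": 0, "ry": 0, "rz": 0, "fingers": 0.78},
    {"tx": 0, "ty": 0, "tz": 30, "rx": 0, "ry": 0, "rz": 0, "fingers": 0.78},
    {"tx": 0, "ty": 0, "tz": 9, "rx": 0, "ry": 0, "rz": 0, "fingers": 0.78},
    {"tx": 0, "ty": 0, "tz": 0, "rx": 0, "ry": 0, "rz": 0, "fingers": 0.78},
    {"tx": 0, "ty": 0, "tz": 0, "rx": 0, "ry": 0, "rz": 0, "fingers": 0.4}
  ]
}}

```text
time_s: 8.57
tcp_pos: [0.6118, -0.1701, 0.0171]
ee_rot: [[-0.894, 0.449, 0.003], [0.449, 0.894, -0.001], [-0.003, 0.001, -1.0]]
force: [0.5, 0.4, -0.9]
width: 0.706
grasp_force: 0.0
```

Emit:
{"api": "step_arm", "payload": {
  "plan": [
    {"tx": 0, "ty": 0, "tz": 0, "rx": 0, "ry": 0, "rz": 0, "fingers": 0.4},
    {"tx": 0, "ty": 0, "tz": 0, "rx": 0, "ry": 0, "rz": 0, "fingers": 0.4},
    {"tx": 0, "ty": 0, "tz": 0, "rx": 0, "ry": 0, "rz": 0, "fingers": 0.4},
    {"tx": 0, "ty": 0, "tz": -35, "rx": 0, "ry": 0, "rz": 0, "fingers": 0.4},
    {"tx": 0, "ty": 0, "tz": -60, "rx": 0, "ry": 0, "rz": 0, "fingers": 0.4}
  ]
}}

```text
time_s: 9.2
tcp_pos: [0.6083, -0.1694, 0.109]
ee_rot: [[-0.893, 0.449, -0.006], [0.449, 0.893, 0.001], [0.006, -0.001, -1.0]]
force: [1.8, -0.9, -1.1]
width: 0.527
grasp_force: 25.0
```

```bash
python3 -c "
from p import *
plan([(446,220,110,63.3,9)])
"
```

```text
t 9.2 tcp [ 608.3 -169.4  109. ] head 63.3 tilt z [-0.0058  0.0015] w 0.527
  tx 35.5 ty 30.6 tz -0.1 rz 0.00 x9
```

Emit:
{"api": "step_arm", "payload": {
  "plan": [
    {"tx": 35.7, "ty": 30.5, "tz": 0, "rx": 0, "ry": 0, "rz": 0, "fingers": 0.4},
    {"tx": 35.7, "ty": 30.5, "tz": 0, "rx": 0, "ry": 0, "rz": 0, "fingers": 0.4},
    {"tx": 35.7, "ty": 30.5, "tz": 0, "rx": 0, "ry": 0, "rz": 0, "fingers": 0.4},
    {"tx": 35.7, "ty": 30.5, "tz": 0, "rx": 0, "ry": 0, "rz": 0, "fingers": 0.4},
    {"tx": 35.7, "ty": 30.5, "tz": 0, "rx": 0, "ry": 0, "rz": 0, "fingers": 0.4}
  ]
}}

```text
time_s: 9.82
tcp_pos: [0.5187, 0.0477, 0.1104]
ee_rot: [[-0.893, 0.449, -0.0], [0.449, 0.893, 0.0], [0.0, 0.0, -1.0]]
force: [0.7, 0.8, -0.3]
width: 0.524
grasp_force: 25.0
```

Emit:
{"api": "step_arm", "payload": {
  "plan": [
    {"tx": 35.7, "ty": 30.5, "tz": 0, "rx": 0, "ry": 0, "rz": 0, "fingers": 0.4},
    {"tx": 35.7, "ty": 30.5, "tz": 0, "rx": 0, "ry": 0, "rz": 0, "fingers": 0.4},
    {"tx": 35.7, "ty": 30.5, "tz": 0, "rx": 0, "ry": 0, "rz": 0, "fingers": 0.4},
    {"tx": 35.7, "ty": 30.5, "tz": 0, "rx": 0, "ry": 0, "rz": 0, "fingers": 0.4},
    {"tx": 0, "ty": 0, "tz": 0, "rx": 0, "ry": 0, "rz": 0, "fingers": 0.4}
  ]
}}

```text
time_s: 10.45
tcp_pos: [0.4446, 0.2239, 0.1103]
ee_rot: [[-0.897, 0.442, -0.001], [0.442, 0.897, 0.002], [0.002, 0.001, -1.0]]
force: [0.0, -1.0, -1.7]
width: 0.524
grasp_force: 25.0
```

Emit:
{"api": "step_arm", "payload": {
  "plan": [
    {"tx": 0, "ty": 0, "tz": 0, "rx": 0, "ry": 0, "rz": 0, "fingers": 0.4}
  ]
}}

```text
time_s: 10.58
tcp_pos: [0.4468, 0.219, 0.1103]
ee_rot: [[-0.894, 0.449, -0.0], [0.449, 0.894, -0.001], [-0.0, -0.001, -1.0]]
force: [0.6, -0.8, -0.4]
width: 0.525
grasp_force: 25.0
```

```bash
python3 -c "
from p import *
plan([(446,220,31,63.3,3)])
"
```

```text
t 10.57 tcp [446.8 219.  110.3] head 63.3 tilt z [-0.0002 -0.0007] w 0.525
  tx 0.4 ty 0.2 tz 26.4 rz 0.01 x3
```

Emit:
{"api": "step_arm", "payload": {
  "plan": [
    {"tx": 0, "ty": 0, "tz": 35, "rx": 0, "ry": 0, "rz": 0, "fingers": 0.4},
    {"tx": 0, "ty": 0, "tz": 25, "rx": 0, "ry": 0, "rz": 0, "fingers": 0.4},
    {"tx": 0, "ty": 0, "tz": 15, "rx": 0, "ry": 0, "rz": 0, "fingers": 0.4},
    {"tx": 0, "ty": 0, "tz": 3, "rx": 0, "ry": 0, "rz": 0, "fingers": 0.4},
    {"tx": 0, "ty": 0, "tz": 0, "rx": 0, "ry": 0, "rz": 0, "fingers": 0.4}
  ]
}}

```text
time_s: 11.2
tcp_pos: [0.4474, 0.2189, 0.0329]
ee_rot: [[-0.893, 0.45, 0.001], [0.45, 0.893, -0.0], [-0.001, 0.0, -1.0]]
force: [0.1, -0.7, -0.3]
width: 0.524
grasp_force: 25.0
```

Emit:
{"api": "step_arm", "payload": {
  "plan": [
    {"tx": 0, "ty": 0, "tz": 0, "rx": 0, "ry": 0, "rz": 0, "fingers": 0.66},
    {"tx": 0, "ty": 0, "tz": 0, "rx": 0, "ry": 0, "rz": 0, "fingers": 0.66},
    {"tx": 0, "ty": 0, "tz": 0, "rx": 0, "ry": 0, "rz": 0, "fingers": 0.66},
    {"tx": 0, "ty": 0, "tz": -50, "rx": 0, "ry": 0, "rz": 0, "fingers": 0.66},
    {"tx": 0, "ty": 0, "tz": -50, "rx": 0, "ry": 0, "rz": 0, "fingers": 0.6}
  ]
}}

```text
time_s: 11.82
tcp_pos: [0.4463, 0.2193, 0.1332]
ee_rot: [[-0.893, 0.449, -0.001], [0.449, 0.893, -0.001], [0.001, -0.001, -1.0]]
force: [0.7, 0.6, 0.1]
width: 0.613
grasp_force: 0.0
```

```bash
python3 -c "
from p import *
plan([(582,-319,130,85,11)])
"
```

```text
t 11.82 tcp [446.3 219.3 133.2] head 63.3 tilt z [-0.0014 -0.0008] w 0.613
  tx -33.0 ty -38.2 tz 0.3 rz -1.97 
  tx -31.7 ty -39.3 tz 0.3 rz -1.97 
  tx -30.3 ty -40.4 tz 0.3 rz -1.97 
  tx -28.9 ty -41.4 tz 0.3 rz -1.97 
  tx -27.5 ty -42.4 tz 0.3 rz -1.97 
  tx -26.0 ty -43.3 tz 0.3 rz -1.97 
  tx -24.5 ty -44.1 tz 0.3 rz -1.97 
  tx -22.9 ty -45.0 tz 0.3 rz -1.97 
  tx -21.4 ty -45.7 tz 0.3 rz -1.97 
  tx -19.8 ty -46.4 tz 0.3 rz -1.97 
  tx -18.2 ty -47.1 tz 0.3 rz -1.97
```

Emit:
{"api": "step_arm", "payload": {
  "plan": [
    {"tx": -36.3, "ty": -42, "tz": 0, "rx": 0, "ry": 0, "rz": 0, "fingers": 0.55},
    {"tx": -36.3, "ty": -42, "tz": 0, "rx": 0, "ry": 0, "rz": 0, "fingers": 0.55},
    {"tx": -36.3, "ty": -42, "tz": 0, "rx": 0, "ry": 0, "rz": 0, "fingers": 0.55},
    {"tx": -36.3, "ty": -42, "tz": 0, "rx": 0, "ry": 0, "rz": 0, "fingers": 0.55},
    {"tx": -36.3, "ty": -42, "tz": 0, "rx": 0, "ry": 0, "rz": 0, "fingers": 0.55}
  ]
}}

```text
time_s: 12.45
tcp_pos: [0.515, -0.0512, 0.1326]
ee_rot: [[-0.894, 0.449, 0.0], [0.449, 0.894, 0.0], [-0.0, 0.0, -1.0]]
force: [0.9, 0.3, 0.4]
width: 0.552
grasp_force: 0.0
```

Emit:
{"api": "step_arm", "payload": {
  "plan": [
    {"tx": -36.3, "ty": -42, "tz": 0, "rx": 0, "ry": 0, "rz": 0, "fingers": 0.55},
    {"tx": -36.3, "ty": -42, "tz": 0, "rx": 0, "ry": 0, "rz": 0, "fingers": 0.55},
    {"tx": -36.3, "ty": -42, "tz": 0, "rx": 0, "ry": 0, "rz": 0, "fingers": 0.55},
    {"tx": -36.3, "ty": -42, "tz": 0, "rx": 0, "ry": 0, "rz": 0, "fingers": 0.55},
    {"tx": -36.3, "ty": -42, "tz": 0, "rx": 0, "ry": 0, "rz": 0, "fingers": 0.55}
  ]
}}

```text
time_s: 13.08
tcp_pos: [0.5827, -0.3203, 0.1325]
ee_rot: [[-0.894, 0.449, 0.0], [0.449, 0.894, 0.0], [0.0, 0.0, -1.0]]
force: [0.5, 0.5, 0.2]
width: 0.552
grasp_force: 0.0
```

Emit:
{"api": "step_arm", "payload": {
  "plan": [
    {"tx": 0, "ty": 0, "tz": 20, "rx": 0, "ry": 0, "rz": -10.7, "fingers": 0.55},
    {"tx": 0, "ty": 0, "tz": 20, "rx": 0, "ry": 0, "rz": -10.7, "fingers": 0.55},
    {"tx": 0, "ty": 0, "tz": 0, "rx": 0, "ry": 0, "rz": 0, "fingers": 0.55},
    {"tx": 0, "ty": 0, "tz": 0, "rx": 0, "ry": 0, "rz": 0, "fingers": 0.55}
  ]
}}

```text
time_s: 13.58
tcp_pos: [0.5828, -0.3188, 0.0931]
ee_rot: [[-0.995, 0.095, 0.001], [0.095, 0.995, -0.0], [-0.001, -0.0, -1.0]]
force: [0.2, 0.5, 0.3]
width: 0.551
grasp_force: 0.0
```

```bash
python3 -c "
from p import *
plan([(581.8,-319,8,85,3)])
"
```

```text
t 13.57 tcp [ 582.8 -318.8   93.1] head 84.5 tilt z [ 0.0007 -0.0004] w 0.551
  tx 0.3 ty -0.1 tz 28.4 rz -0.15 
  tx 0.3 ty -0.1 tz 28.4 rz -0.15 
  tx 0.3 ty -0.1 tz 28.4 rz -0.15
```

Emit:
{"api": "step_arm", "payload": {
  "plan": [
    {"tx": 0, "ty": 0, "tz": 40, "rx": 0, "ry": 0, "rz": 0, "fingers": 0.55},
    {"tx": 0, "ty": 0, "tz": 30, "rx": 0, "ry": 0, "rz": 0, "fingers": 0.55},
    {"tx": 0, "ty": 0, "tz": 14, "rx": 0, "ry": 0, "rz": 0, "fingers": 0.55},
    {"tx": 0, "ty": 0, "tz": 0, "rx": 0, "ry": 0, "rz": 0, "fingers": 0.55},
    {"tx": 0, "ty": 0, "tz": 0, "rx": 0, "ry": 0, "rz": 0, "fingers": 0.2}
  ],
  "force": 30
}}

```text
time_s: 14.2
tcp_pos: [0.5836, -0.3193, 0.01]
ee_rot: [[-0.996, 0.093, 0.002], [0.093, 0.996, -0.001], [-0.002, -0.001, -1.0]]
force: [0.8, -0.0, -0.1]
width: 0.48
grasp_force: 0.0
```

Emit:
{"api": "step_arm", "payload": {
  "plan": [
    {"tx": 0, "ty": 0, "tz": 0, "rx": 0, "ry": 0, "rz": 0, "fingers": 0.2},
    {"tx": 0, "ty": 0, "tz": 0, "rx": 0, "ry": 0, "rz": 0, "fingers": 0.2},
    {"tx": 0, "ty": 0, "tz": 0, "rx": 0, "ry": 0, "rz": 0, "fingers": 0.2},
    {"tx": 0, "ty": 0, "tz": -35, "rx": 0, "ry": 0, "rz": 0, "fingers": 0.2},
    {"tx": 0, "ty": 0, "tz": -60, "rx": 0, "ry": 0, "rz": 0, "fingers": 0.2}
  ]
}}

```text
time_s: 14.82
tcp_pos: [0.5799, -0.3176, 0.1014]
ee_rot: [[-0.996, 0.092, -0.006], [0.092, 0.996, 0.003], [0.006, 0.003, -1.0]]
force: [1.2, -0.1, -2.7]
width: 0.29
grasp_force: 30.0
```

```bash
python3 -c "
from p import *
plan([(582.8,-318.8,104,63.1,2),(542.5,173.5,104,63.1,10)])
"
```

```text
t 14.82 tcp [ 579.9 -317.6  101.4] head 84.7 tilt z [-0.0062  0.0031] w 0.29
  tx -1.5 ty -0.5 tz -1.3 rz 10.81 
  tx -1.5 ty -0.2 tz -1.3 rz 10.81 
  tx 25.9 ty 42.1 tz -0.0 rz -0.00 x10
```

Emit:
{"api": "step_arm", "payload": {
  "plan": [
    {"tx": 0, "ty": 0, "tz": 0, "rx": 0, "ry": 0, "rz": 10.7, "fingers": 0.2},
    {"tx": 0, "ty": 0, "tz": 0, "rx": 0, "ry": 0, "rz": 10.7, "fingers": 0.2},
    {"tx": 25.7, "ty": 42.2, "tz": 0, "rx": 0, "ry": 0, "rz": 0, "fingers": 0.2},
    {"tx": 25.7, "ty": 42.2, "tz": 0, "rx": 0, "ry": 0, "rz": 0, "fingers": 0.2},
    {"tx": 25.7, "ty": 42.2, "tz": 0, "rx": 0, "ry": 0, "rz": 0, "fingers": 0.2}
  ]
}}

```text
time_s: 15.45
tcp_pos: [0.5697, -0.1693, 0.1029]
ee_rot: [[-0.893, 0.449, -0.001], [0.449, 0.893, 0.001], [0.001, 0.0, -1.0]]
force: [0.6, 0.7, -2.0]
width: 0.291
grasp_force: 30.0
```

Emit:
{"api": "step_arm", "payload": {
  "plan": [
    {"tx": 25.7, "ty": 42.2, "tz": 0, "rx": 0, "ry": 0, "rz": 0, "fingers": 0.2},
    {"tx": 25.7, "ty": 42.2, "tz": 0, "rx": 0, "ry": 0, "rz": 0, "fingers": 0.2},
    {"tx": 25.7, "ty": 42.2, "tz": 0, "rx": 0, "ry": 0, "rz": 0, "fingers": 0.2},
    {"tx": 25.7, "ty": 42.2, "tz": 0, "rx": 0, "ry": 0, "rz": 0, "fingers": 0.2},
    {"tx": 25.7, "ty": 42.2, "tz": 0, "rx": 0, "ry": 0, "rz": 0, "fingers": 0.2}
  ]
}}

```text
time_s: 16.08
tcp_pos: [0.5497, 0.0767, 0.1031]
ee_rot: [[-0.893, 0.449, -0.001], [0.449, 0.893, -0.0], [0.001, -0.0, -1.0]]
force: [0.1, -0.2, -2.6]
width: 0.293
grasp_force: 30.0
```

Emit:
{"api": "step_arm", "payload": {
  "plan": [
    {"tx": 25.7, "ty": 42.2, "tz": 0, "rx": 0, "ry": 0, "rz": 0, "fingers": 0.2},
    {"tx": 25.7, "ty": 42.2, "tz": 0, "rx": 0, "ry": 0, "rz": 0, "fingers": 0.2},
    {"tx": 0, "ty": 0, "tz": 0, "rx": 0, "ry": 0, "rz": 0, "fingers": 0.2},
    {"tx": 0, "ty": 0, "tz": 0, "rx": 0, "ry": 0, "rz": 0, "fingers": 0.2}
  ]
}}

```text
time_s: 16.58
tcp_pos: [0.5419, 0.173, 0.103]
ee_rot: [[-0.894, 0.449, -0.001], [0.449, 0.894, -0.001], [0.0, -0.001, -1.0]]
force: [-0.2, -0.4, -2.6]
width: 0.289
grasp_force: 30.0
```

```bash
python3 -c "
from p import *
plan([(542.5,173.5,25.5,63.3,3)])
t=grab_frame('top');s=grab_frame('side')
f=lambda im,x,y:cv2.convertScaleAbs(cv2.resize(im[y:y+110,x:x+110,::-1],None,fx=3.6,fy=3.6,interpolation=cv2.INTER_CUBIC),alpha=1.6)
cv2.imwrite('pics/b2.png',np.hstack([f(t,105,130),f(s,150,80)]))
"
```

```text
t 16.57 tcp [541.9 173.  103. ] head 63.3 tilt z [-0.0009 -0.0012] w 0.289
  tx -0.1 ty 0.2 tz 25.8 rz 0.01 x3
```

View pics/b2.png

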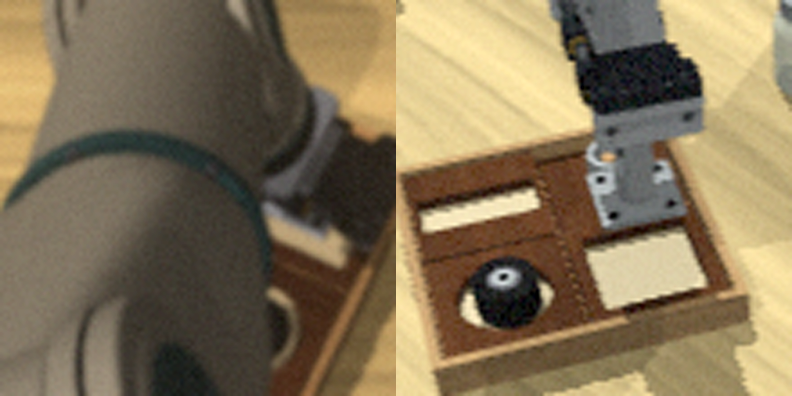

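In the side half, the wheel is seated centrally in the round pocket at (505,290). The plate is level, square to its pocket and above it. The bush is over the dowel, behind the fingers at (603,160). Lowering the plate now.

Emit:
{"api": "step_arm", "payload": {
  "plan": [
    {"tx": 0, "ty": 0, "tz": 35, "rx": 0, "ry": 0, "rz": 0, "fingers": 0.2},
    {"tx": 0, "ty": 0, "tz": 25, "rx": 0, "ry": 0, "rz": 0, "fingers": 0.2},
    {"tx": 0, "ty": 0, "tz": 14, "rx": 0, "ry": 0, "rz": 0, "fingers": 0.2},
    {"tx": 0, "ty": 0, "tz": 2.5, "rx": 0, "ry": 0, "rz": 0, "fingers": 0.2},
    {"tx": 0, "ty": 0, "tz": 0, "rx": 0, "ry": 0, "rz": 0, "fingers": 0.2}
  ]
}}

```text
time_s: 17.3
tcp_pos: [0.543, 0.1735, 0.0275]
ee_rot: [[-0.893, 0.45, 0.001], [0.45, 0.893, 0.0], [-0.001, 0.001, -1.0]]
force: [-0.0, -0.5, -2.2]
width: 0.291
grasp_force: 30.0
```

Emit:
{"api": "step_arm", "payload": {
  "plan": [
    {"tx": 0, "ty": 0, "tz": 0, "rx": 0, "ry": 0, "rz": 0, "fingers": 0.42},
    {"tx": 0, "ty": 0, "tz": 0, "rx": 0, "ry": 0, "rz": 0, "fingers": 0.42},
    {"tx": 0, "ty": 0, "tz": 0, "rx": 0, "ry": 0, "rz": 0, "fingers": 0.42},
    {"tx": 0, "ty": 0, "tz": -50, "rx": 0, "ry": 0, "rz": 0, "fingers": 0.42},
    {"tx": 0, "ty": 0, "tz": -50, "rx": 0, "ry": 0, "rz": 0, "fingers": 0.4}
  ]
}}

```text
time_s: 17.92
tcp_pos: [0.5419, 0.1736, 0.1278]
ee_rot: [[-0.893, 0.449, -0.001], [0.449, 0.893, -0.0], [0.001, -0.001, -1.0]]
force: [1.5, 0.1, 0.1]
width: 0.4
grasp_force: 0.0
```

```bash
python3 -c "
from p import *
plan([(464.4,-188.5,126,63.3,8),(464.4,-188.5,126,-18,8)])
"
```

```text
t 17.93 tcp [541.9 173.6 127.8] head 63.3 tilt z [-0.0012 -0.0005] w 0.4
  tx -11.7 ty -44.8 tz 0.2 rz 0.00 x8
  tx 0.0 ty 0.0 tz -0.0 rz 10.16 
  tx 0.0 ty 0.0 tz -0.0 rz 10.16 
  tx 0.0 ty 0.0 tz -0.0 rz 10.16 
  tx 0.0 ty 0.0 tz -0.0 rz 10.16 
  tx 0.0 ty 0.0 tz -0.0 rz 10.16 
  tx 0.0 ty 0.0 tz -0.0 rz 10.16 
  tx 0.0 ty 0.0 tz -0.0 rz 10.16 
  tx 0.0 ty 0.0 tz -0.0 rz 10.16
```

Emit:
{"api": "step_arm", "payload": {
  "plan": [
    {"tx": -11.7, "ty": -44.8, "tz": 0, "rx": 0, "ry": 0, "rz": 0, "fingers": 0.4},
    {"tx": -11.7, "ty": -44.8, "tz": 0, "rx": 0, "ry": 0, "rz": 0, "fingers": 0.4},
    {"tx": -11.7, "ty": -44.8, "tz": 0, "rx": 0, "ry": 0, "rz": 0, "fingers": 0.4},
    {"tx": -11.7, "ty": -44.8, "tz": 0, "rx": 0, "ry": 0, "rz": 0, "fingers": 0.4},
    {"tx": -11.7, "ty": -44.8, "tz": 0, "rx": 0, "ry": 0, "rz": 0, "fingers": 0.4}
  ]
}}

```text
time_s: 18.55
tcp_pos: [0.4938, -0.0541, 0.1273]
ee_rot: [[-0.894, 0.449, 0.001], [0.449, 0.894, -0.0], [-0.001, 0.0, -1.0]]
force: [0.5, 0.3, 0.6]
width: 0.4
grasp_force: 0.0
```

Emit:
{"api": "step_arm", "payload": {
  "plan": [
    {"tx": -11.7, "ty": -44.8, "tz": 0, "rx": 0, "ry": 0, "rz": 0, "fingers": 0.4},
    {"tx": -11.7, "ty": -44.8, "tz": 0, "rx": 0, "ry": 0, "rz": 0, "fingers": 0.4},
    {"tx": -11.7, "ty": -44.8, "tz": 0, "rx": 0, "ry": 0, "rz": 0, "fingers": 0.4},
    {"tx": 0, "ty": 0, "tz": 0, "rx": 0, "ry": 0, "rz": 10.2, "fingers": 0.4},
    {"tx": 0, "ty": 0, "tz": 0, "rx": 0, "ry": 0, "rz": 10.2, "fingers": 0.4}
  ]
}}

```text
time_s: 19.18
tcp_pos: [0.4647, -0.1897, 0.1272]
ee_rot: [[-0.675, 0.738, 0.001], [0.738, 0.675, -0.0], [-0.0, 0.0, -1.0]]
force: [0.1, 1.2, -0.1]
width: 0.404
grasp_force: 0.0
```

Emit:
{"api": "step_arm", "payload": {
  "plan": [
    {"tx": 0, "ty": 0, "tz": 0, "rx": 0, "ry": 0, "rz": 10.2, "fingers": 0.4},
    {"tx": 0, "ty": 0, "tz": 0, "rx": 0, "ry": 0, "rz": 10.2, "fingers": 0.4},
    {"tx": 0, "ty": 0, "tz": 0, "rx": 0, "ry": 0, "rz": 10.2, "fingers": 0.4},
    {"tx": 0, "ty": 0, "tz": 0, "rx": 0, "ry": 0, "rz": 10.2, "fingers": 0.4},
    {"tx": 0, "ty": 0, "tz": 0, "rx": 0, "ry": 0, "rz": 10.2, "fingers": 0.4}
  ]
}}

```text
time_s: 19.8
tcp_pos: [0.4652, -0.1884, 0.1272]
ee_rot: [[0.146, 0.989, 0.001], [0.989, -0.146, 0.0], [0.0, 0.001, -1.0]]
force: [0.4, 0.4, 0.2]
width: 0.396
grasp_force: 0.0
```

Emit:
{"api": "step_arm", "payload": {
  "plan": [
    {"tx": 0, "ty": 0, "tz": 20, "rx": 0, "ry": 0, "rz": 10.2, "fingers": 0.4},
    {"tx": 0, "ty": 0, "tz": 20, "rx": 0, "ry": 0, "rz": 0, "fingers": 0.4},
    {"tx": 0, "ty": 0, "tz": 0, "rx": 0, "ry": 0, "rz": 0, "fingers": 0.4},
    {"tx": 0, "ty": 0, "tz": 0, "rx": 0, "ry": 0, "rz": 0, "fingers": 0.4}
  ]
}}

```text
time_s: 20.3
tcp_pos: [0.4654, -0.1888, 0.0876]
ee_rot: [[0.314, 0.949, 0.001], [0.949, -0.314, -0.0], [0.0, 0.001, -1.0]]
force: [0.6, 0.4, -0.1]
width: 0.401
grasp_force: 0.0
```

```bash
python3 -c "
from p import *
plan([(464.4,-188.5,12,-18,3)])
"
```

```text
t 20.3 tcp [ 465.4 -188.8   87.6] head -18.3 tilt z [ 0.0008 -0.0002] w 0.401
  tx -0.0 ty -0.3 tz 25.2 rz -0.10 
  tx -0.0 ty -0.3 tz 25.2 rz -0.10 
  tx -0.0 ty -0.3 tz 25.2 rz -0.10
```

Emit:
{"api": "step_arm", "payload": {
  "plan": [
    {"tx": 0, "ty": -1, "tz": 40, "rx": 0, "ry": 0, "rz": 0, "fingers": 0.4},
    {"tx": 0, "ty": 0, "tz": 25, "rx": 0, "ry": 0, "rz": 0, "fingers": 0.4},
    {"tx": 0, "ty": 0, "tz": 10, "rx": 0, "ry": 0, "rz": 0, "fingers": 0.4},
    {"tx": 0, "ty": 0, "tz": 0, "rx": 0, "ry": 0, "rz": 0, "fingers": 0.4},
    {"tx": 0, "ty": 0, "tz": 0, "rx": 0, "ry": 0, "rz": 0, "fingers": 0.05}
  ]
}}

```text
time_s: 20.92
tcp_pos: [0.4648, -0.1887, 0.013]
ee_rot: [[0.314, 0.949, 0.002], [0.949, -0.314, -0.001], [-0.0, 0.002, -1.0]]
force: [0.5, -0.1, 1.1]
width: 0.327
grasp_force: 0.0
```

Emit:
{"api": "step_arm", "payload": {
  "plan": [
    {"tx": 0, "ty": 0, "tz": 0, "rx": 0, "ry": 0, "rz": 0, "fingers": 0.05},
    {"tx": 0, "ty": 0, "tz": 0, "rx": 0, "ry": 0, "rz": 0, "fingers": 0.05},
    {"tx": 0, "ty": 0, "tz": 0, "rx": 0, "ry": 0, "rz": 0, "fingers": 0.05},
    {"tx": 0, "ty": 0, "tz": -35, "rx": 0, "ry": 0, "rz": 0, "fingers": 0.05},
    {"tx": 0, "ty": 0, "tz": -60, "rx": 0, "ry": 0, "rz": 0, "fingers": 0.05}
  ]
}}

```text
time_s: 21.55
tcp_pos: [0.4625, -0.1875, 0.1065]
ee_rot: [[0.314, 0.949, -0.005], [0.949, -0.314, 0.002], [-0.0, -0.005, -1.0]]
force: [1.3, -1.4, -0.7]
width: 0.123
grasp_force: 30.0
```

```bash
python3 -c "
from p import *
plan([(464.4,-188.5,107.5,64,8),(491.5,316.5,107.5,64,10)])
"
```

```text
t 21.55 tcp [ 462.5 -187.5  106.5] head -18.3 tilt z [-0.0046  0.0015] w 0.123
  tx -0.0 ty 0.3 tz -0.1 rz -10.29 
  tx -0.1 ty 0.3 tz -0.1 rz -10.29 
  tx -0.1 ty 0.2 tz -0.1 rz -10.29 
  tx -0.2 ty 0.2 tz -0.1 rz -10.29 
  tx -0.2 ty 0.2 tz -0.1 rz -10.29 
  tx -0.2 ty 0.1 tz -0.1 rz -10.29 
  tx -0.3 ty 0.1 tz -0.1 rz -10.29 
  tx -0.3 ty 0.0 tz -0.1 rz -10.29 
  tx 19.7 ty 46.6 tz -0.0 rz -0.00 x10
```

Emit:
{"api": "step_arm", "payload": {
  "plan": [
    {"tx": 0, "ty": 0, "tz": 0, "rx": 0, "ry": 0, "rz": -10.3, "fingers": 0.05},
    {"tx": 0, "ty": 0, "tz": 0, "rx": 0, "ry": 0, "rz": -10.3, "fingers": 0.05},
    {"tx": 0, "ty": 0, "tz": 0, "rx": 0, "ry": 0, "rz": -10.3, "fingers": 0.05},
    {"tx": 0, "ty": 0, "tz": 0, "rx": 0, "ry": 0, "rz": -10.3, "fingers": 0.05},
    {"tx": 0, "ty": 0, "tz": 0, "rx": 0, "ry": 0, "rz": -10.3, "fingers": 0.05}
  ]
}}

```text
time_s: 22.18
tcp_pos: [0.4637, -0.1881, 0.1068]
ee_rot: [[-0.553, 0.833, -0.001], [0.833, 0.553, 0.0], [0.001, -0.0, -1.0]]
force: [0.2, 1.3, -0.6]
width: 0.127
grasp_force: 30.0
```

Emit:
{"api": "step_arm", "payload": {
  "plan": [
    {"tx": 0, "ty": 0, "tz": 0, "rx": 0, "ry": 0, "rz": -10.3, "fingers": 0.05},
    {"tx": 0, "ty": 0, "tz": 0, "rx": 0, "ry": 0, "rz": -10.3, "fingers": 0.05},
    {"tx": 0, "ty": 0, "tz": 0, "rx": 0, "ry": 0, "rz": -10.3, "fingers": 0.05},
    {"tx": 19.6, "ty": 46.6, "tz": 0, "rx": 0, "ry": 0, "rz": 0, "fingers": 0.05},
    {"tx": 19.6, "ty": 46.6, "tz": 0, "rx": 0, "ry": 0, "rz": 0, "fingers": 0.05}
  ]
}}

```text
time_s: 22.8
tcp_pos: [0.4692, -0.0869, 0.1068]
ee_rot: [[-0.898, 0.439, -0.0], [0.439, 0.898, 0.0], [0.0, -0.0, -1.0]]
force: [1.0, 1.4, -1.1]
width: 0.122
grasp_force: 30.0
```

Emit:
{"api": "step_arm", "payload": {
  "plan": [
    {"tx": 19.6, "ty": 46.6, "tz": 0, "rx": 0, "ry": 0, "rz": 0, "fingers": 0.05},
    {"tx": 19.6, "ty": 46.6, "tz": 0, "rx": 0, "ry": 0, "rz": 0, "fingers": 0.05},
    {"tx": 19.6, "ty": 46.6, "tz": 0, "rx": 0, "ry": 0, "rz": 0, "fingers": 0.05},
    {"tx": 19.6, "ty": 46.6, "tz": 0, "rx": 0, "ry": 0, "rz": 0, "fingers": 0.05},
    {"tx": 19.6, "ty": 46.6, "tz": 0, "rx": 0, "ry": 0, "rz": 0, "fingers": 0.05}
  ]
}}

```text
time_s: 23.42
tcp_pos: [0.4827, 0.1666, 0.1068]
ee_rot: [[-0.9, 0.437, -0.0], [0.437, 0.9, -0.0], [0.0, -0.001, -1.0]]
force: [1.2, -0.7, -0.3]
width: 0.128
grasp_force: 30.0
```

Emit:
{"api": "step_arm", "payload": {
  "plan": [
    {"tx": 19.6, "ty": 46.6, "tz": 0, "rx": 0, "ry": 0, "rz": 0, "fingers": 0.05},
    {"tx": 19.6, "ty": 46.6, "tz": 0, "rx": 0, "ry": 0, "rz": 0, "fingers": 0.05},
    {"tx": 19.6, "ty": 46.6, "tz": 0, "rx": 0, "ry": 0, "rz": 0, "fingers": 0.05},
    {"tx": 0, "ty": 0, "tz": 0, "rx": 0, "ry": 0, "rz": 0, "fingers": 0.05},
    {"tx": 0, "ty": 0, "tz": 0, "rx": 0, "ry": 0, "rz": 0, "fingers": 0.05}
  ]
}}

```text
time_s: 24.05
tcp_pos: [0.4907, 0.3154, 0.1065]
ee_rot: [[-0.9, 0.437, -0.001], [0.437, 0.9, -0.002], [0.0, -0.002, -1.0]]
force: [0.1, -0.5, -1.2]
width: 0.122
grasp_force: 30.0
```

```bash
python3 -c "
from p import *
plan([(491.5,316.5,29,64,3)])
t=grab_frame('top');s=grab_frame('side')
f=lambda im,x,y:cv2.convertScaleAbs(cv2.resize(im[y:y+110,x:x+110,::-1],None,fx=3.6,fy=3.6,interpolation=cv2.INTER_CUBIC),alpha=1.6)
cv2.imwrite('pics/b3.png',np.hstack([f(t,105,130),f(s,150,80)]))
"
```

```text
t 24.05 tcp [490.7 315.4 106.5] head 64.1 tilt z [-0.001  -0.0018] w 0.122
  tx -0.1 ty 0.4 tz 25.8 rz 0.04 x3
```

View pics/b3.png

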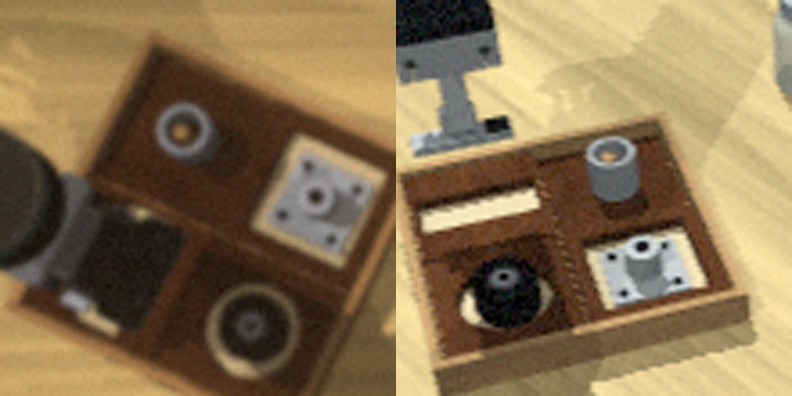

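The bush is on the dowel, the plate lies flat in the square pocket and the wheel is in the round pocket. The lever is held level and parallel to the slot, so I'll lower it.

Emit:
{"api": "step_arm", "payload": {
  "plan": [
    {"tx": 0, "ty": 0, "tz": 35, "rx": 0, "ry": 0, "rz": 0, "fingers": 0.05},
    {"tx": 0, "ty": 0, "tz": 25, "rx": 0, "ry": 0, "rz": 0, "fingers": 0.05},
    {"tx": 0, "ty": 0, "tz": 14, "rx": 0, "ry": 0, "rz": 0, "fingers": 0.05},
    {"tx": 0, "ty": 0, "tz": 3.5, "rx": 0, "ry": 0, "rz": 0, "fingers": 0.05},
    {"tx": 0, "ty": 0, "tz": 0, "rx": 0, "ry": 0, "rz": 0, "fingers": 0.05}
  ]
}}

```text
time_s: 24.78
tcp_pos: [0.4918, 0.3164, 0.03]
ee_rot: [[-0.899, 0.437, 0.001], [0.437, 0.899, 0.0], [-0.0, 0.001, -1.0]]
force: [0.1, 1.0, -1.1]
width: 0.126
grasp_force: 30.0
```

Emit:
{"api": "step_arm", "payload": {
  "plan": [
    {"tx": 0, "ty": 0, "tz": 0, "rx": 0, "ry": 0, "rz": 0, "fingers": 0.27},
    {"tx": 0, "ty": 0, "tz": 0, "rx": 0, "ry": 0, "rz": 0, "fingers": 0.27},
    {"tx": 0, "ty": 0, "tz": 0, "rx": 0, "ry": 0, "rz": 0, "fingers": 0.27},
    {"tx": 0, "ty": 0, "tz": -50, "rx": 0, "ry": 0, "rz": 0, "fingers": 0.27},
    {"tx": 0, "ty": 0, "tz": -50, "rx": 0, "ry": 0, "rz": 0, "fingers": 0.27}
  ]
}}

```text
time_s: 25.4
tcp_pos: [0.4908, 0.3163, 0.1303]
ee_rot: [[-0.9, 0.437, -0.001], [0.437, 0.9, -0.001], [0.001, -0.001, -1.0]]
force: [1.6, 1.0, -0.2]
width: 0.267
grasp_force: 0.0
```

Emit:
{"api": "step_arm", "payload": {
  "plan": [
    {"tx": 30, "ty": 40, "tz": -10, "rx": 0, "ry": 0, "rz": 0, "fingers": 0.27},
    {"tx": 30, "ty": 40, "tz": 0, "rx": 0, "ry": 0, "rz": 0, "fingers": 0.27},
    {"tx": 30, "ty": 40, "tz": 0, "rx": 0, "ry": 0, "rz": 0, "fingers": 0.27},
    {"tx": 30, "ty": 40, "tz": 0, "rx": 0, "ry": 0, "rz": 0, "fingers": 0.27},
    {"tx": 0, "ty": 0, "tz": 0, "rx": 0, "ry": 0, "rz": 0, "fingers": 0.27}
  ]
}}

```text
time_s: 26.02
tcp_pos: [0.4495, 0.5184, 0.139]
ee_rot: [[-0.903, 0.43, -0.002], [0.43, 0.903, 0.003], [0.003, 0.002, -1.0]]
force: [0.7, -0.4, -0.6]
width: 0.27
grasp_force: 0.0
```

```bash
python3 -c "
from p import *
plan([])
t=grab_frame('top');s=grab_frame('side')
f=lambda im,x,y,w,h,k:cv2.convertScaleAbs(cv2.resize(im[y:y+h,x:x+w,::-1],None,fx=k,fy=k,interpolation=cv2.INTER_CUBIC),alpha=1.6)
cv2.imwrite('pics/f.png',np.vstack([f(t,95,125,310,125,2.5),np.hstack([f(s,145,100,110,100,3),f(s,230,170,148,100,3)])[:, :775]]))
"
```

```text
t 26.02 tcp [449.5 518.4 139. ] head 64.5 tilt z [-0.0017  0.0033] w 0.27Traceback (most recent call last):
  File "<string>", line 6, in <module>
    cv2.imwrite('pics/f.png',np.vstack([f(t,95,125,310,125,2.5),np.hstack([f(s,145,100,110,100,3),f(s,230,170,148,100,3)])[:, :775]]))
                             ~~~~~~~~~^^^^^^^^^^^^^^^^^^^^^^^^^^^^^^^^^^^^^^^^^^^^^^^^^^^^^^^^^^^^^^^^^^^^^^^^^^^^^^^^^^^^^^^^^^^^^^^
    return _nx.concatenate(arrs, 0, dtype=dtype, casting=casting)
           ~~~~~~~~~~~~~~~^^^^^^^^^^^^^^^^^^^^^^^^^^^^^^^^^^^^^^^
ValueError: all the input array dimensions except for the concatenation axis must match exactly, but along dimension 1, the array at index 0 has size 775 and the array at index 1 has size 774
```

```bash
python3 -c "
from p import *
t=grab_frame('top');s=grab_frame('side')
f=lambda im,x,y,w,h,k:cv2.convertScaleAbs(cv2.resize(im[y:y+h,x:x+w,::-1],None,fx=k,fy=k,interpolation=cv2.INTER_CUBIC),alpha=1.6)
cv2.imwrite('pics/f.png',np.vstack([f(t,95,130,310,120,2.5)[:,:774],np.hstack([f(s,145,100,110,96,3),f(s,230,170,148,96,3)])]))
"
```

```text
(no output)
```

View pics/f.png

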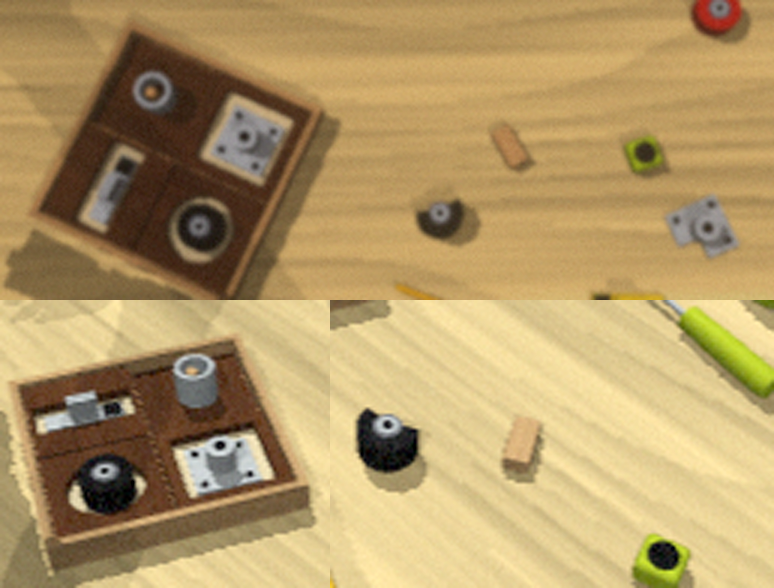

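All four parts look seated and the broken parts haven't moved. I'll check the heights numerically before handing in.

```bash
python3 -c "
from h import *
T=lambda x,y:((x+.5)/2.5-.5+95,(y+.5)/2.5-.5+130)
S=lambda x,y:((x+.5)/3-.5+145,(y-300+12+.5)/3-.5+96)
for k,a,b in [('bush52',(153,90),(194,366)),('wheel44',(199,226),(104,470)),('plate44',(244,136),(219,445))]:
  x,e=tri(T(*a),S(*b));print(k,np.round(x*1000,1),round(e*1000,1))
"
```

```text
bush52 [590.5 268.6  55.5] 1.0
wheel44 [446.  217.5  49.1] 1.3
plate44 [541.  172.8  47.2] 2.2
```

```bash
python3 -c "
from station import workorder
print(workorder.hand_in())"
```

```text
the job is handed in; nothing more can be done
None
```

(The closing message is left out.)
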